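Fit the carrying rod and lift the fruit caddy level

ROBOT

A 6-joint arm with a two-finger parallel gripper is mounted at the origin on a cart in front of the work surface, level with it; the furniture and walls round the work are solid. World frame = base frame: x ahead of the robot, y to its left, z up, the work surface at z = 0. Lengths are in mm, angles in rad, forces in N, time in s.
With the tool pointing down it reaches from about 350 to 775 mm from the base axis. Payload 7.3 kg.
Tool frame: the origin (TCP) lies between the finger pads; the fingertips stand 17 mm ahead of it and the grasp point (between the pads) lies 2 mm behind it; z points along the fingers, y is the direction in which the jaws open and shut (so a half turn about z gives the same grasp; the last joint's range is limited). The gripper opens to 92 mm and grips with 3 to 60 N. Pads are 19 mm wide; open, the fingers measure 130 mm over their backs; the gripper's body (75 mm by 190 mm) begins 47 mm behind the grasp point.
Start: joints at [-1.393, 0.342, 1.524, -0, 1.275, -0.146], TCP at [167.062, -497.728, 243.741] pointing down, gripper open.
Joint ranges: [-2.53, 2.53], [-0.77, 2.02], [0.04, 2.7], [-1, 4.14], [0.28, 2.66], [-3.11, 3.11]. Speed limits (rad/s): [2.57, 2.57, 3.14, 3.14, 3.14, 3.14].

INTERFACE

Orientations are given as [roll, pitch, yaw] about the fixed x, y, z axes, in that order (R = Rz(yaw) Ry(pitch) Rx(roll)).
In Python, from plant import get_obs, capture, get_calibration, close_job gives the robot as it stands.
- The arm moves only by the tool carry_out, never from a script. Its argument "moves" is one flat list of numbers, 7 for each row, row after row: the shift along the tool's x, y, z normalised to -1 to 1, where 1 is 40 cm, then the turn, a rotation vector about the tool's x, y, z normalised to -1 to 1, where 1 is 30 degrees, then the opening, from 0 (shut) to 1 (fully open). A call has exactly 8 rows; each row is the pose to reach, as a shift and turn from the pose measured when the call began, along the tool's axes at that moment; what a row does not reach only later rows make up. A row lasts 1/10 s, in which the tool goes at most 50 mm and 8.59 degrees, less where a joint would pass 70% of its speed; a pose out of reach is approached as far as the arm can. A call with a number of a shift or a turn outside -1 to 1 is refused whole. A call with a gripper value outside its range is refused whole. The fingers move at their own pace and stop on an object; the grip force is fixed at half the most. Time passes only in rows, so rows that repeat a pose let the fingers close, or fill a call up. It gives the time, the measured TCP pose, the force and the opening at its end, in the units of the state.
- get_obs(): the state, without advancing time (a new reading comes with each control period).
- capture(name): name is "side" or "top"; returns the picture (480x640x3 uint8, red, green, blue); there is no depth.
- get_calibration(name): a dict with "vfov" (degrees; the focal length in pixels is half the picture's height over the tangent of half this angle, whatever the lens; pixels are square), "cx", "cy" (the principal point, pixels), "dist" ([k1, k2, p1, p2, k3] as OpenCV has them; the pictures are not rectified), "cam_to_world" (4x4, takes a point from camera to world coordinates). Camera axes: x right, y up, looking along -z (the intrinsics and any distortion apply to the point x, -y, -z); pixel columns grow to the right and rows downward; lengths in mm; the calibration is good to about 2 mm. A picture is of the moment at which its call begins. get_calibration takes no time and is no camera call.
- close_job(): hands the job in, once; it reports no verdict.
The state is a dict: "time": time; "joint_positions": joint angles; "dq": joint speeds; "tau": joint torques, N m; "tool_pos": TCP position; "tcp_rot": TCP orientation; "contact_force": force on the tool from outside, world axes, zero at the start; "moment": the same for the moment, N m; "grip_width": finger opening in mm.
Only numpy, scipy, OpenCV 4.12 (cv2) and the standard library are available. Lean on these libraries where they do the work, as an engineer would, in place of code of your own. Each camera call takes 0.05 s, during which the arm holds its last target.

TASK

Fit the carrying rod to the fruit caddy: take the loose wooden rod off its rest and slide it through both brass eyes, so that it sticks out at least 1 cm on either side. Then take hold of the rod between the eyes, lift the caddy by the rod alone at least 5 cm clear of the worktop with the lemon and the lime still in it, and keep it level and still for two seconds; finish while still holding it up. Keep the caddy upright throughout and leave the other things on the worktop where they are.

Things in the scene. Friction and masses are not known exactly. Their poses are not given: they have to be found in the camera images.
- fruit_caddy: the loose fruit caddy: pale wooden box, open at the top, 100 mm (its x) by 146 mm (its y) and 45 mm high, with one cross wall; in the middle of each short end a 34 mm wide upright carries a brass eye at its top. About 0.4 kg, plus the fruit. Origin at the centre of its underside, z up. Its highest points are the tops of the eyes, 154 mm above the underside; the fruit reaches up to about 60 mm
- eye_1 (a point): centre of the hole of the brass eye at the caddy's +y end, 69 mm from the caddy's middle and 130 mm above its underside. The eye is a ring, 48 mm outside, hole 26 mm, 12 mm thick along the caddy's y, along which the hole runs; the upright below it is 10 mm thick and centred on the same plane
- eye_2 (a point): centre of the hole of the like eye at the caddy's -y end. The straight line through the two eyes is the line on which the rod goes in, from either side
- rod: the loose carrying rod: round brown wooden dowel, 16 mm thick, 310 mm long along its own y, with round ends, a thin brass band near each end and a 30 mm dark band round its middle; about 60 g, the same at both ends. Origin at its middle, on its axis. It starts lying level on the rest, its axis about 46 mm above the worktop
- rod_mid (a point): the middle of the rod, on its axis; its y axis runs along the rod
- rod_end_1 (a point): the rod's +y end (tip of the round end), 155 mm from its middle
- rod_end_2 (a point): the rod's -y end, 155 mm from its middle
- rod_rest: the dark wooden rest on which the rod lies, fixed: base 70 mm (x) by 250 mm (y), 12 mm high, and at 110 mm either side of its middle an upright V saddle, 12 mm thick along y and 52 mm high, open upward. Between the saddles there are 30 mm of free height below the rod. Origin at the centre of its underside; the rod lies along its y. Caddy and rest may stand either way round, one on the left and one on the right
- lemon_mid (a point): centre of the loose yellow lemon, about 57 mm, in the caddy's +y compartment
- lime_mid (a point): centre of the loose green lime, about 49 mm, in the caddy's -y compartment
- clementine_1: loose orange clementine with leaves, 70 mm, at the back left, to be left alone; origin at its underside
- tin_candle: loose candle in a brass tin, 67 mm across, 46 mm high, far right, to be left alone; origin at its underside
- pick_jar: loose small glass of cocktail picks, 53 mm across, 101 mm high, at the back, to be left alone; origin at its underside
- brass_jigger: loose brass-coloured double-ended jigger, 43 mm across, 95 mm high, at the back, to be left alone; origin at its underside
- muddler: loose dark wooden muddler, 202 mm long, 32 mm thick, lying far left, to be left alone; origin at its underside

How it is judged (in metres and radians):
On the way, in this order (a step that is already met when the one before it is completed fails the run):
1. the rod runs through both eyes and sticks out at least 8 mm beyond each (x of rod_end_1 in the frame of fruit_caddy between -0.02 and 0.02 m and z of rod_end_1 in the frame of fruit_caddy between 0.11 and 0.15 m and x of rod_end_2 in the frame of fruit_caddy between -0.02 and 0.02 m and z of rod_end_2 in the frame of fruit_caddy between 0.11 and 0.15 m and ((y of rod_end_1 in the frame of fruit_caddy above 0.083 m and y of rod_end_2 in the frame of fruit_caddy below -0.083 m) or (y of rod_end_2 in the frame of fruit_caddy above 0.083 m and y of rod_end_1 in the frame of fruit_caddy below -0.083 m))), for 0.2 s.
2. the caddy hangs level and still on the held rod, at least 50 mm clear of the worktop, for 1.5 s (all of step 1 and height (world z) of fruit_caddy above 0.05 m and angle between fruit_caddy's own z axis and vertical below 0.15 rad and angle between rod_mid's own y axis and vertical between 1.42 and 1.72 rad and linear speed of fruit_caddy below 0.04 m/s and angular speed of fruit_caddy below 0.4 rad/s and contact force between the fingers and rod above 1 N and contact force between rod and fruit_caddy above 1 N and contact force between each of the arm, the fingers and fruit_caddy below 0.5 N and contact force between rod_rest and fruit_caddy below 0.2 N and y of the grasp point in the frame of fruit_caddy between -0.063 and 0.063 m and x of lemon_mid in the frame of fruit_caddy between -0.05 and 0.05 m and y of lemon_mid in the frame of fruit_caddy between -0.073 and 0.073 m and z of lemon_mid in the frame of fruit_caddy between 0 and 0.06 m and x of lime_mid in the frame of fruit_caddy between -0.05 and 0.05 m and y of lime_mid in the frame of fruit_caddy between -0.073 and 0.073 m and z of lime_mid in the frame of fruit_caddy between 0 and 0.06 m), for 1.5 s.
At the end, for the whole second after the job is handed in: Rod through both eyes, 8 mm or more beyond each, gripped between the eyes; caddy hanging on it alone, 50 mm or more above the worktop, within 0.15 rad of level (rod too), slower than 0.04 m/s and 0.4 rad/s, untouched by arm, fingers and rest; lemon and lime inside (all of step 2); the arm keeps its last pose, push and grip.
It fails at once if the caddy is tipped by more than 0.4 rad (angle between fruit_caddy's own z axis and vertical above 0.4 rad).
It fails at once if the clementine, candle, pick glass, brass jigger or muddler is moved by more than 30 mm (distance of any of clementine_1, tin_candle, pick_jar, brass_jigger, muddler from where it was at the start of the episode above 0.03 m).
It also fails if it takes over 67 s, if anything falls off the work surface, if the arm or the gripper's body presses on something with over 40 N, if the wrist force passes 120 N, or if a joint passes its speed limit or range.

## Working session

There is one attempt and no reset: what is moved stays moved. The work goes in short steps, Python scripts to look and compute and a tool call to move; the robot and the scene stay as the last step left them, time stands still between calls to the robot, and variables do not carry over. Pictures are saved under pics/ and viewed, and the job is handed in when it is done.

Besides the shell and the picture viewer there is one more tool, called after "Call:" by a JSON object that holds its "name" and its "arguments". carry_out: Moves the arm, as the interface text tells. Scaled input: -1 to 1 covers 40 cm each way for a shift and 30 degrees each way for a turn. Its arguments: {"type":"object","properties":{"moves":{"type":"array","items":{"type":"number"}}},"required":["moves"]}

```bash
mkdir -p pics; ls; python3 - <<'E'
from plant import *
import cv2
print(get_obs())
for n in("side","top"):
    cv2.imwrite(f"pics/{n}0.png",capture(n)[:,:,::-1]); print(get_calibration(n))
E
```

```text
pics
{'time': 0.0, 'joint_positions': array([-1.39299809e+00,  3.42710557e-01,  1.52502762e+00,  7.64317891e-06,
        1.27541216e+00, -1.46020085e-01]), 'dq': array([-2.45200291e-05,  1.07871669e-03,  1.70761657e-03,  2.22839417e-05,
        5.29101100e-04, -4.31939693e-05]), 'tau': array([-1.39203876e-03, -4.31246138e+01, -2.44225931e+01,  7.15543795e-02,
        5.57404803e-02, -1.14083439e-04]), 'tool_pos': array([ 166.99253403, -497.32166069,  243.04756787]), 'tcp_rot': array([-3.14005262e+00, -2.33875620e-04,  3.23815912e-01]), 'contact_force': array([-0.1030585 ,  1.0019534 ,  0.74459333]), 'moment': array([ 0.01204508,  0.02085703, -0.02616526]), 'grip_width': 91.94654930194808}
{'vfov': 47.814852278083904, 'cx': 318.2438593249828, 'cy': 241.71366975128666, 'dist': array([-0.14849665,  0.        ,  0.        ,  0.        ,  0.        ]), 'cam_to_world': array([[ 8.42659870e-01,  3.62548832e-01, -3.98098841e-01,
        -8.15293373e+01],
       [-5.38446222e-01,  5.67512600e-01, -6.22900566e-01,
        -1.00809189e+03],
       [ 9.42359617e-05,  7.39248127e-01,  6.73433143e-01,
         1.19024601e+03],
       [ 0.00000000e+00,  0.00000000e+00,  0.00000000e+00,
         1.00000000e+00]])}
{'vfov': 53.13968596619925, 'cx': 321.7341879932746, 'cy': 240.75795022844173, 'dist': array([-0.10094345,  0.        ,  0.        ,  0.        ,  0.        ]), 'cam_to_world': array([[-2.08810360e-02,  9.84762663e-01, -1.72645534e-01,
         3.21876843e+02],
       [-9.99716025e-01, -2.25492941e-02, -7.70710101e-03,
         1.37153689e+01],
       [-1.14827002e-02,  1.72435574e-01,  9.84953867e-01,
         1.58125853e+03],
       [ 0.00000000e+00,  0.00000000e+00,  0.00000000e+00,
         1.00000000e+00]])}
```

View pics/side0.png

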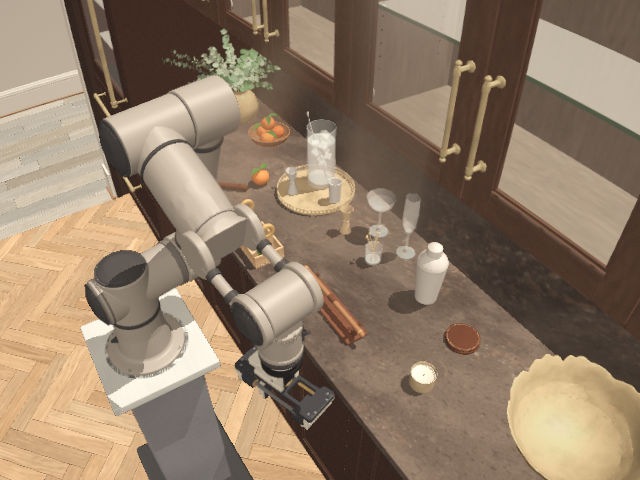

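View pics/top0.png

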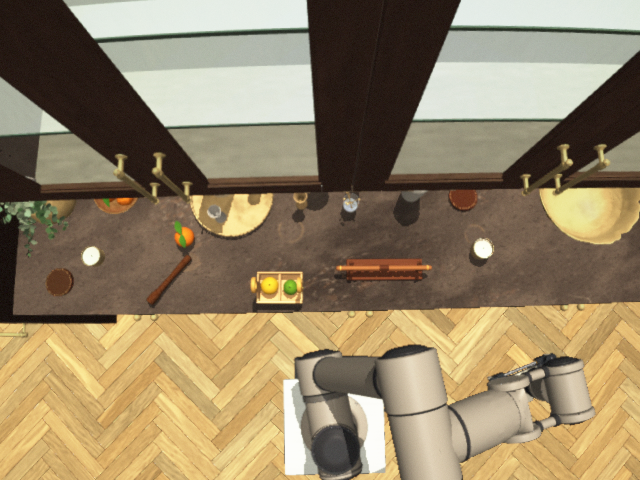

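```bash
cat > h.py <<'E'
import numpy as np, cv2
from plant import *
def K(n):
    c=get_calibration(n); f=240/np.tan(np.radians(c['vfov']/2))
    return np.array([[f,0,c['cx']],[0,f,c['cy']],[0,0,1]]),c['dist'],c['cam_to_world']
def ray(n,px):
    k,d,T=K(n); u=cv2.undistortPoints(np.array(px,float).reshape(-1,1,2),k,d).reshape(-1,2)
    v=np.c_[u[:,0],-u[:,1],-np.ones(len(u))]@T[:3,:3].T
    return T[:3,3],v
def onz(n,px,z):
    o,v=ray(n,px); return o+v*((z-o[2])/v[:,2])[:,None]
def proj(n,P):
    k,d,T=K(n); P=np.asarray(P,float).reshape(-1,3); q=(P-T[:3,3])@T[:3,:3]; q=q*[1,-1,-1]
    return cv2.projectPoints(q,np.zeros(3),np.zeros(3),k,d)[0].reshape(-1,2)
def crop(src,out,x0,y0,x1,y1,s):
    i=cv2.imread(src)[y0:y1,x0:x1]; cv2.imwrite(out,cv2.resize(i,None,fx=s,fy=s,interpolation=cv2.INTER_CUBIC))
E
python3 - <<'E'
from h import *
crop("pics/top0.png","pics/top0a.png",240,250,340,320,8)
crop("pics/top0.png","pics/top0b.png",330,240,440,300,7)
crop("pics/side0.png","pics/side0a.png",220,190,380,350,4)
E
```

```text
(no output)
```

View pics/top0a.png

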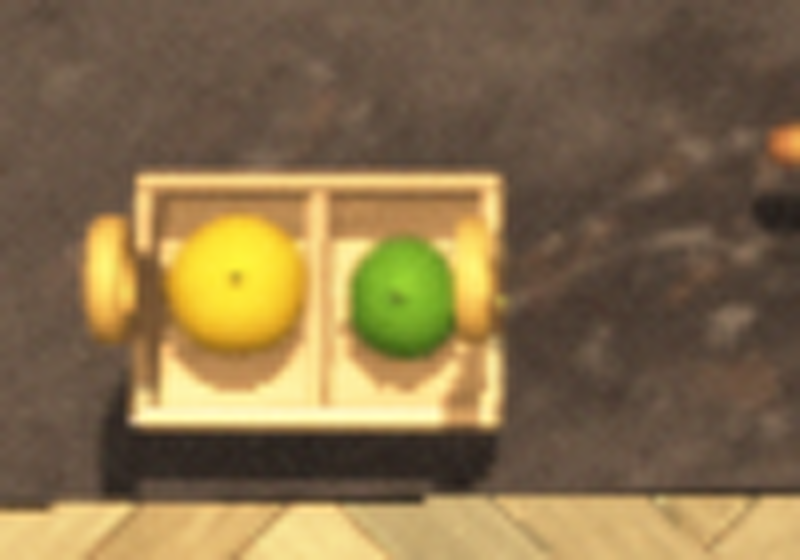

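View pics/top0b.png

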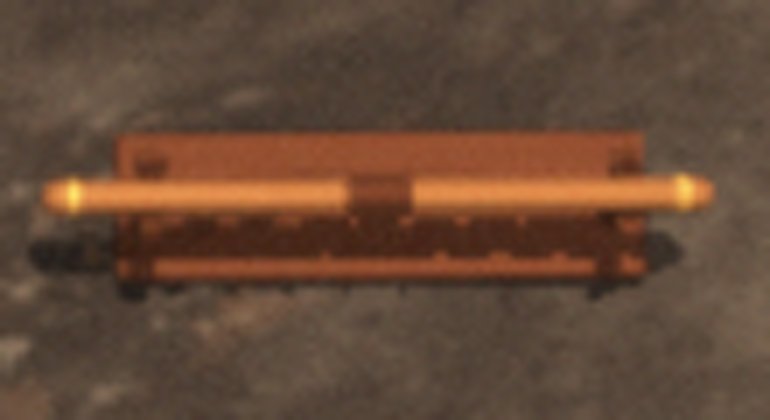

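View pics/side0a.png

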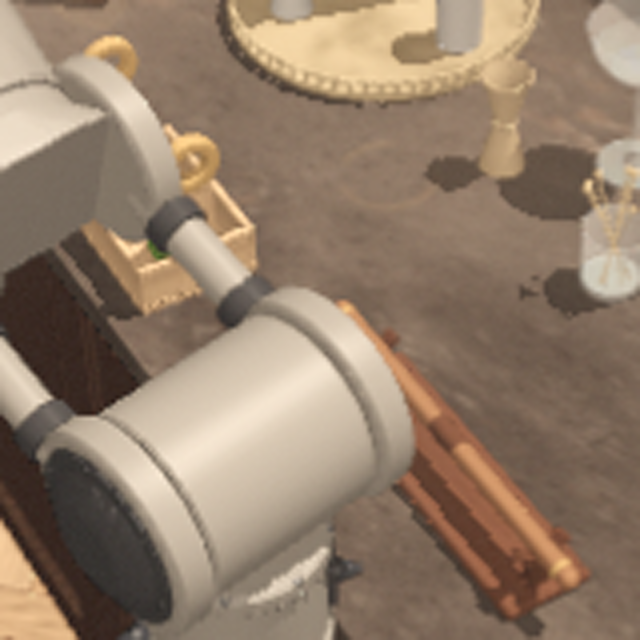

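```bash
python3 - <<'E'
from h import *
np.set_printoptions(precision=1,suppress=True)
a=lambda u,v:((u+.5)/8-.5+240,(v+.5)/8-.5+250)
b=lambda u,v:((u+.5)/7-.5+330,(v+.5)/7-.5+240)
c=lambda u,v:((u+.5)/4-.5+220,(v+.5)/4-.5+190)
def show(n,z,*p):
    print(n,onz("top",p,z))
show('eyes',130,a(110,277),a(475,277))
show('box top corners LT RT LB RB',45,a(137,175),a(503,175),a(130,425),a(500,427))
show('rod ends',46,b(42,196),b(714,191)); show('rodmid',46,b(380,194))
show('rod base ',12,b(118,135),b(643,133),b(120,277),b(645,280))
print('side eye_2', onz("side",[c(194,163)],130), 'rod ends side', onz("side",[c(343,306),c(576,574)],46))
for q in [(184,237),(482,248),(350,205),(300,200),(168,280)]: print(q,onz("top",[q],20))
E
```

```text
eyes [[447.2 235.6 130. ]
 [444.4  96.9 130. ]]
box top corners LT RT LB RB [[495.5 237.7  45. ]
 [492.4  89.9  45. ]
 [395.2 240.5  45. ]
 [391.6  92.6  45. ]]
rod ends [[ 502.4  -16.9   46. ]
 [ 497.4 -326.9   46. ]]
rodmid [[ 499.7 -172.4   46. ]]
rod base  [[ 534.5  -54.2   12. ]
 [ 529.6 -302.2   12. ]
 [ 467.5  -53.1   12. ]
 [ 460.1 -299.4   12. ]]
side eye_2 [[446.4  95.3 130. ]] rod ends side [[ 504.1  -20.4   46. ]
 [ 502.2 -318.9   46. ]]
(184, 237) [[618.9 486.6  20. ]]
(482, 248) [[ 559.  -505.5   20. ]]
(350, 205) [[714.9 -71.2  20. ]]
(300, 200) [[736.1  96.   20. ]]
(168, 280) [[475.5 536.7  20. ]]
```

```bash
cat >> h.py <<'E'
from scipy.spatial.transform import Rotation as R
def plan(p,yaw,steps=8,roll=np.pi,pitch=0.):
    o=get_obs(); R0=R.from_euler('xyz',o['tcp_rot']); R1=R.from_euler('xyz',[roll,pitch,yaw])
    d=R0.inv().apply(np.array(p)-o['tool_pos'])/400; w=(R0.inv()*R1).as_rotvec()/np.radians(30)
    print('full',np.round(d,4),np.round(w,4),'dist',np.linalg.norm(d)*400,'deg',np.linalg.norm(w)*30,'yaw',o['tcp_rot'],'p',o['tool_pos'],'t',o['time'],'F',o['contact_force'],'g',o['grip_width'])
E
python3 - <<'E'
from h import *
np.set_printoptions(precision=4,suppress=True)
plan([300,-400,243],.324+.5)
E
```

```text
full [ 0.3928 -0.1251  0.0006] [-0.0023 -0.0009 -0.9554] dist 164.8736027255177 deg 28.662988284811757 yaw [-3.1403 -0.0002  0.3237] p [ 166.9738 -497.4028  243.1422] t 0.1 F [0.9368 0.5635 0.1032] g 91.69558282912001
```

Call:
{"name": "carry_out", "arguments": {"moves": [0.07,-0.02,0,0,0,-0.14,1,0.14,-0.04,0,0,0,-0.28,1,0.21,-0.065,0,0,0,-0.42,1,0.28,-0.09,0,0,0,-0.56,1,0.33,-0.105,0,0,0,-0.7,1,0.37,-0.115,0,0,0,-0.84,1,0.39,-0.125,0,0,0,-0.95,1,0.39,-0.125,0,0,0,-0.95,1]}}

```text
time: 0.9
tool_pos: [299.6, -399.4, 242.9]
tcp_rot: [-3.14, -0.001, 0.823]
contact_force: [0.2, -0.3, 0.1]
grip_width: 91.8
```

```bash
python3 - <<'E'
from h import *
np.set_printoptions(precision=4,suppress=True)
plan([420,-300,200],.82+.49)
E
```

```text
full [0.3867 0.052  0.1077] [-0.003  -0.0033 -0.9292] dist 161.89155071493784 deg 27.877084900911726 yaw [-3.1397 -0.0013  0.8235] p [ 299.6346 -399.4019  242.8989] t 0.9 F [ 0.1918 -0.3111  0.0539] g 91.80642412561694
```

Call:
{"name": "carry_out", "arguments": {"moves": [0.06,0.01,0.02,0,0,-0.14,1,0.13,0.02,0.04,0,0,-0.28,1,0.2,0.03,0.055,0,0,-0.42,1,0.27,0.035,0.075,0,0,-0.56,1,0.33,0.045,0.09,0,0,-0.7,1,0.37,0.05,0.1,0,0,-0.84,1,0.387,0.052,0.108,0,0,-0.93,1,0.387,0.052,0.108,0,0,-0.93,1]}}

```text
time: 1.7
tool_pos: [420.1, -299.5, 199.2]
tcp_rot: [-3.139, -0.003, 1.31]
contact_force: [0.3, -0.7, -0.1]
grip_width: 91.7
```

```bash
python3 - <<'E'
from h import *
np.set_printoptions(precision=4,suppress=True)
plan([498.5,-242,110],1.555)
E
```

```text
full [0.1888 0.1529 0.2231] [-0.0039 -0.0058 -0.4675] dist 131.92413834266983 deg 14.02508010703743 yaw [-3.1392 -0.0027  1.3102] p [ 420.0923 -299.4997  199.1628] t 1.7 F [ 0.2762 -0.6513 -0.1466] g 91.73038389797797
```

Call:
{"name": "carry_out", "arguments": {"moves": [0.04,0.03,0.04,0,0,-0.1,1,0.08,0.06,0.08,0,0,-0.2,1,0.12,0.09,0.12,0,0,-0.3,1,0.15,0.12,0.16,0,0,-0.4,1,0.18,0.14,0.2,0,0,-0.45,1,0.189,0.153,0.223,-0.004,-0.006,-0.467,1,0.189,0.153,0.223,-0.004,-0.006,-0.467,1,0.189,0.153,0.223,-0.004,-0.006,-0.467,1]}}

```text
time: 2.5
tool_pos: [498.3, -242.8, 110.4]
tcp_rot: [3.141, 0.001, 1.553]
contact_force: [0.2, 0.1, -0.9]
grip_width: 91.8
```

```bash
python3 - <<'E'
from h import *
np.set_printoptions(precision=4,suppress=True)
for n in("side","top"):
    cv2.imwrite(f"pics/{n}1.png",capture(n)[:,:,::-1])
crop("pics/top1.png","pics/top1a.png",240,190,440,320,4)
crop("pics/side1.png","pics/side1a.png",200,170,400,350,4)
plan([498.5,-242,44],1.555)
E
```

```text
full [ 0.0024 -0.0001  0.1673] [ 0.0021  0.0021 -0.0035] dist 66.92787129853288 deg 0.13702403454829915 yaw [3.1405 0.0011 1.5532] p [ 498.4341 -242.8756  110.9221] t 2.6 F [0.8302 0.589  0.1443] g 91.86839319133719
```

View pics/top1a.png

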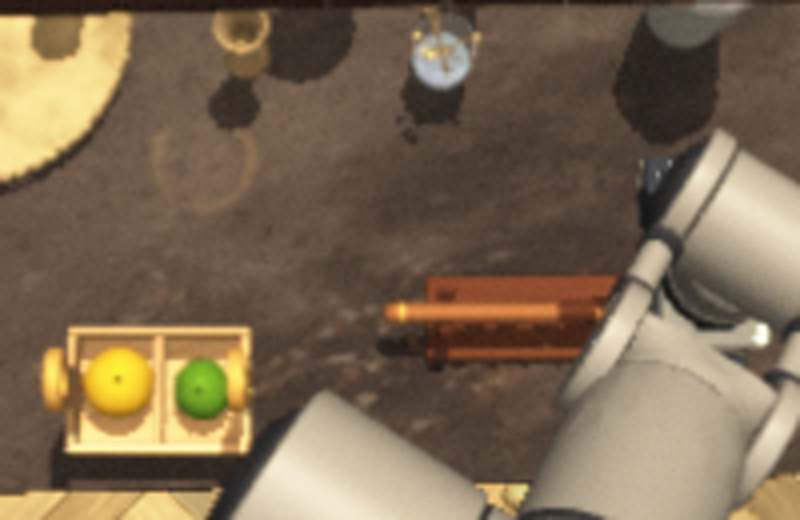

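View pics/side1a.png

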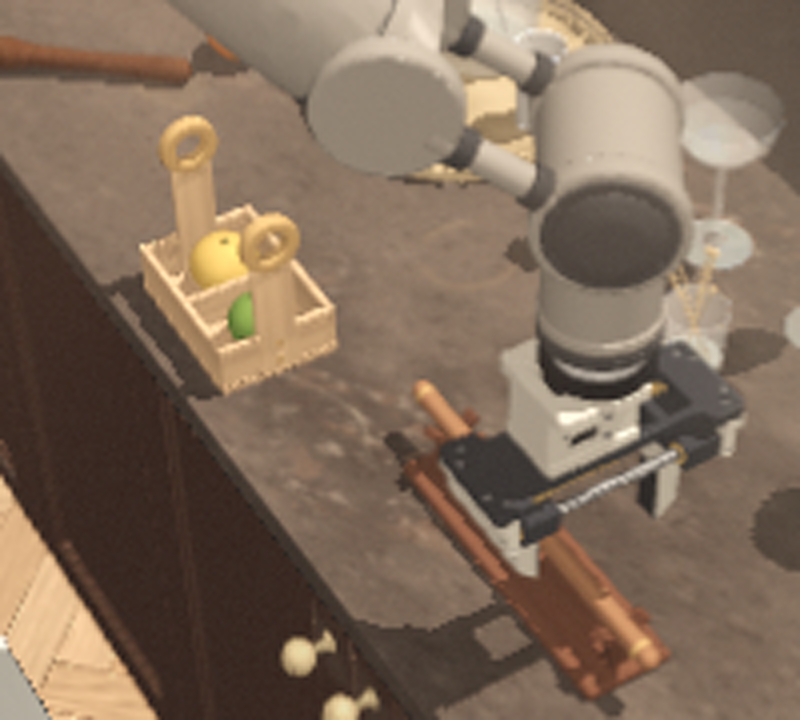

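The side view shows the jaws straddling the rod. Both eyes are now in view, at side crop (189,145) and (271,241).

```bash
python3 - <<'E'
from h import *
np.set_printoptions(precision=1,suppress=True)
c=lambda u,v:((u+.5)/4-.5+200,(v+.5)/4-.5+170)
a=lambda u,v:((u+.5)/8-.5+240,(v+.5)/8-.5+250)
print(onz("side",[c(189,145),c(271,241)],130))
for s,t in [(c(189,145),a(110,277)),(c(271,241),a(475,277))]:
    o1,v1=ray("side",[s]);o2,v2=ray("top",[t]);v1=v1[0]/np.linalg.norm(v1);v2=v2[0]/np.linalg.norm(v2)
    k=np.linalg.lstsq(np.c_[v1,-v2],o2-o1,rcond=None)[0]; print(o1+k[0]*v1,o2+k[1]*v2)
E
```

```text
[[446.1 234.6 130. ]
 [445.6  98.5 130. ]]
[446.7 236.  128.9] [447.3 235.7 128.9]
[444.7  96.6 131.8] [444.2  96.8 131.8]
```

Call:
{"name": "carry_out", "arguments": {"moves": [0.002,0,0.03,0.002,0.002,-0.003,1,0.002,0,0.06,0.002,0.002,-0.003,1,0.002,0,0.09,0.002,0.002,-0.003,1,0.002,0,0.12,0.002,0.002,-0.003,1,0.002,0,0.15,0.002,0.002,-0.003,1,0.002,0,0.167,0.002,0.002,-0.003,1,0.002,0,0.167,0.002,0.002,-0.003,1,0.002,0,0.167,0.002,0.002,-0.003,1]}}

```text
time: 3.4
tool_pos: [498.7, -242.2, 44.1]
tcp_rot: [3.141, 0.0, 1.555]
contact_force: [-0.1, -1.0, 0.2]
grip_width: 92.0
```

Call:
{"name": "carry_out", "arguments": {"moves": [0,0,0,0,0,0,0,0,0,0,0,0,0,0,0,0,0,0,0,0,0,0,0,0,0,0,0,0,0,0,0,0,0,0,0,0,0,0,0,0,0,0,0,0,0,0,0,0,0,0,0,0,0,0,0,0]}}

```text
time: 4.2
tool_pos: [498.7, -242.2, 44.1]
tcp_rot: [3.141, 0.0, 1.555]
contact_force: [-0.1, -0.5, -0.4]
grip_width: 32.5
```

Call:
{"name": "carry_out", "arguments": {"moves": [0,0,0,0,0,0,0,0,0,0,0,0,0,0,0,0,-0.02,0,0,0,0,0,0,-0.05,0,0,0,0,0,0,-0.1,0,0,0,0,0,0,-0.15,0,0,0,0,0,0,-0.18,0,0,0,0,0,0,-0.18,0,0,0,0]}}

```text
time: 5.0
tool_pos: [499.8, -242.9, 118.5]
tcp_rot: [3.138, 0.003, 1.555]
contact_force: [0.3, -0.5, 0.6]
grip_width: 14.7
```

```bash
python3 - <<'E'
from h import *
np.set_printoptions(precision=4,suppress=True)
for n in("side","top"):
    cv2.imwrite(f"pics/{n}2.png",capture(n)[:,:,::-1])
crop("pics/top2.png","pics/top2a.png",240,190,440,320,4)
crop("pics/side2.png","pics/side2a.png",200,170,400,350,4)
plan([498.5,-242,128],1.551)
E
```

```text
full [ 0.0003 -0.0002 -0.0298] [0.0006 0.0003 0.0073] dist 11.910770577499814 deg 0.22140263129655766 yaw [3.1413 0.0002 1.5548] p [ 498.5858 -242.1331  116.0903] t 5.1 F [-0.5842  0.2407 -0.1898] g 15.005534050549887
```

View pics/top2a.png

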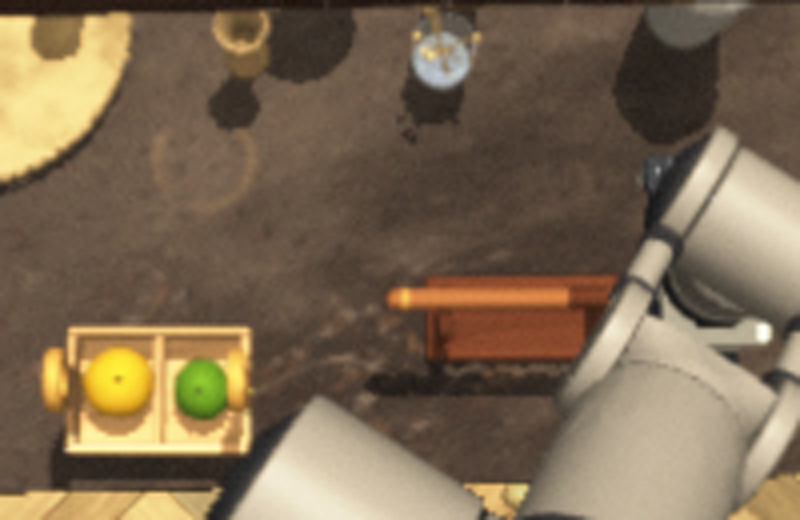

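View pics/side2a.png

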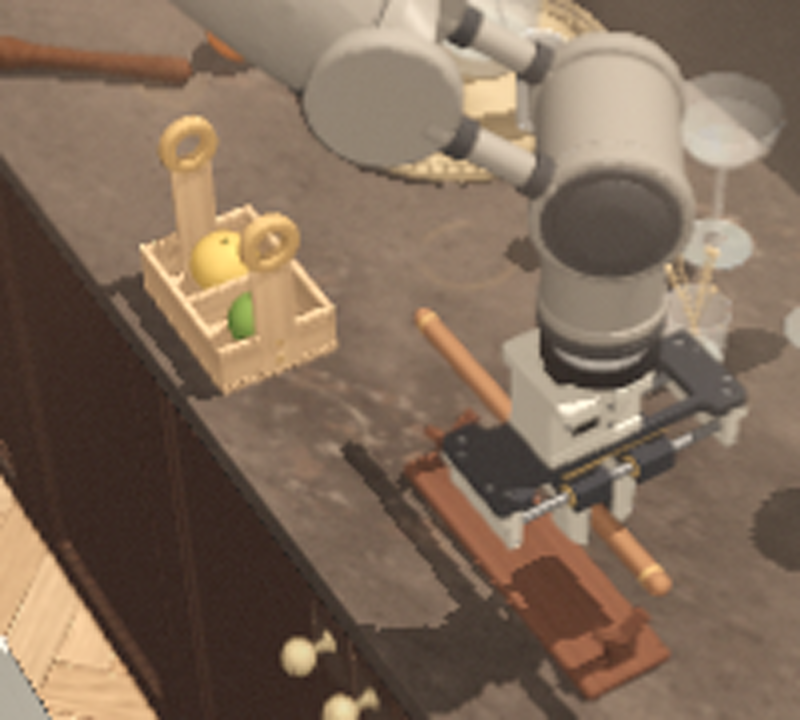

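The rod is held. Its left tip is at about (388,298) in the top crop and (420,312) in the side crop, with the right tip at (664,584) in the side crop.

```bash
python3 - <<'E'
from h import *
np.set_printoptions(precision=1,suppress=True)
c=lambda u,v:((u+.5)/4-.5+200,(v+.5)/4-.5+170)
a=lambda u,v:((u+.5)/4-.5+240,(v+.5)/4-.5+190)
for s,t in [(c(420,312),a(387,298))]:
    o1,v1=ray("side",[s]);o2,v2=ray("top",[t]);v1=v1[0]/np.linalg.norm(v1);v2=v2[0]/np.linalg.norm(v2)
    k=np.linalg.lstsq(np.c_[v1,-v2],o2-o1,rcond=None)[0]; print(o1+k[0]*v1,o2+k[1]*v2)
print(onz("side",[c(664,584)],118))
np.set_printoptions(precision=4,suppress=True)
plan([440,-170,128],1.551)
E
```

```text
[504.2 -18.2 119.8] [504.3 -18.2 119.8]
[[ 503.1 -319.1  118. ]]
full [ 0.178  -0.1493 -0.0299] [0.0006 0.0003 0.0073] dist 93.6873614375004 deg 0.22140263129655766 yaw [3.1413 0.0002 1.5548] p [ 498.5858 -242.1331  116.0903] t 5.1 F [-0.5842  0.2407 -0.1898] g 15.005534050549887
```

Call:
{"name": "carry_out", "arguments": {"moves": [0.03,-0.02,-0.02,0,0,0,0,0.06,-0.05,-0.03,0,0,0,0,0.1,-0.08,-0.03,0,0,0.007,0,0.14,-0.11,-0.03,0,0,0.007,0,0.18,-0.13,-0.03,0,0,0.007,0,0.21,-0.145,-0.03,0,0,0.007,0,0.228,-0.15,-0.03,0,0,0.007,0,0.228,-0.15,-0.03,0,0,0.007,0]}}

```text
time: 5.9
tool_pos: [439.8, -149.1, 128.1]
tcp_rot: [-3.142, -0.0, 1.552]
contact_force: [-0.2, -0.8, 0.6]
grip_width: 15.2
```

```bash
python3 - <<'E'
from h import *
np.set_printoptions(precision=4,suppress=True)
for n in("side","top"):
    cv2.imwrite(f"pics/{n}3.png",capture(n)[:,:,::-1])
crop("pics/top3.png","pics/top3a.png",240,250,340,310,8)
crop("pics/side3.png","pics/side3a.png",220,180,320,270,7)
plan([440,-150,128],1.553)
E
```

```text
full [ 0.0005 -0.0012  0.0004] [ 0.0017  0.0011 -0.0029] dist 0.5445030684733534 deg 0.10716799783798825 yaw [3.1407 0.0006 1.5515] p [ 440.4722 -150.2115  128.1695] t 6.0 F [ 0.0366  0.4137 -0.7027] g 15.329761891361015
```

View pics/top3a.png

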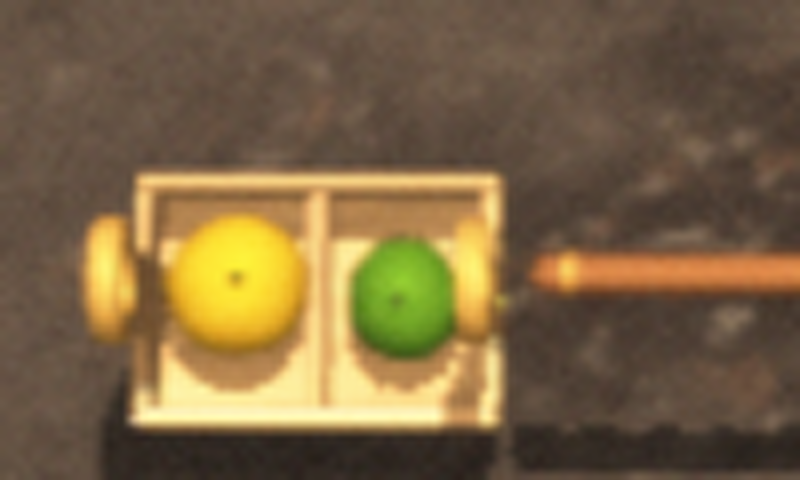

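View pics/side3a.png

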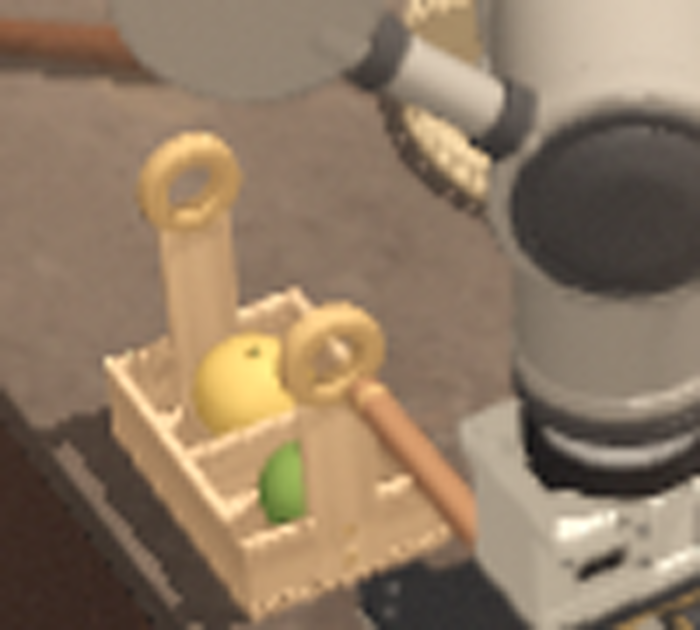

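```bash
python3 - <<'E'
from h import *
np.set_printoptions(precision=1,suppress=True)
c=lambda u,v:((u+.5)/7-.5+220,(v+.5)/7-.5+180)
a=lambda u,v:((u+.5)/8-.5+240,(v+.5)/8-.5+250)
def tri(s,t):
    o1,v1=ray("side",[s]);o2,v2=ray("top",[t]);v1=v1[0]/np.linalg.norm(v1);v2=v2[0]/np.linalg.norm(v2)
    k=np.linalg.lstsq(np.c_[v1,-v2],o2-o1,rcond=None)[0]; print(o1+k[0]*v1,o2+k[1]*v2)
tri(c(352,384),a(531,272)); tri(c(367,399),a(568,272))
tri(c(190,181),a(110,277)); tri(c(335,354),a(475,277))
print(onz("top",[a(531,272),a(790,271)],130))
# side-projection of predicted axis
k=proj("side",[[447,235.7,130],[444.9,97,130],[442.5,75,130],[445,75,130],[444,75,132]]); print((k-[220,180]+.5)*7-.5)
E
```

```text
[442.3  77.2 129.4] [445.9  75.6 129.6]
[441.8  63.  131.7] [445.4  61.6 132. ]
[446.2 235.7 131. ] [447.1 235.4 131. ]
[444.8  96.6 130.7] [444.3  96.8 130.7]
[[445.8  75.6 130. ]
 [444.1 -22.3 130. ]]
[[191.7 182.2]
 [334.9 354.6]
 [354.9 385.5]
 [360.1 383.4]
 [357.7 380.7]]
```

Call:
{"name": "carry_out", "arguments": {"moves": [0,-0.003,0,0,0,0,0,0.02,-0.003,0,0,0,0,0,0.04,-0.003,0,0,0,0,0,0.06,-0.003,0,0,0,0,0,0.08,-0.003,0,0,0,0,0,0.1,-0.003,0,0,0,0,0,0.12,-0.003,0,0,0,0,0,0.12,-0.003,0,0,0,0,0]}}

```text
time: 6.8
tool_pos: [440.1, -101.1, 128.1]
tcp_rot: [3.141, 0.0, 1.553]
contact_force: [0.4, -0.1, -0.7]
grip_width: 15.2
```

```bash
python3 - <<'E'
from h import *
np.set_printoptions(precision=4,suppress=True)
for n in("side","top"):
    cv2.imwrite(f"pics/{n}4.png",capture(n)[:,:,::-1])
crop("pics/top4.png","pics/top4a.png",240,250,340,310,8)
crop("pics/side4.png","pics/side4a.png",220,180,320,270,7)
plan([440,-102,128],1.553)
E
```

```text
full [-0.     -0.0008  0.0004] [ 0.0019  0.0014 -0.0015] dist 0.3437881368394041 deg 0.0847761825425055 yaw [3.1406 0.0007 1.5522] p [ 440.3015 -101.9981  128.1652] t 6.9 F [-0.2759 -0.8018 -0.6035] g 15.188474203501059
```

View pics/top4a.png

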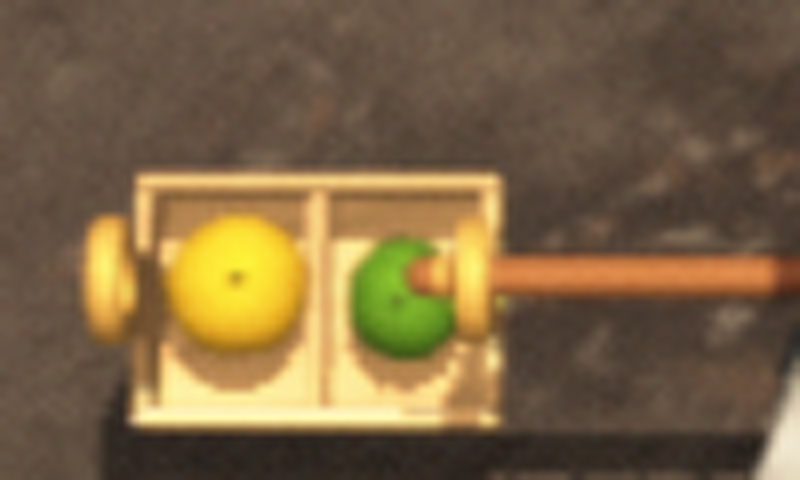

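View pics/side4a.png

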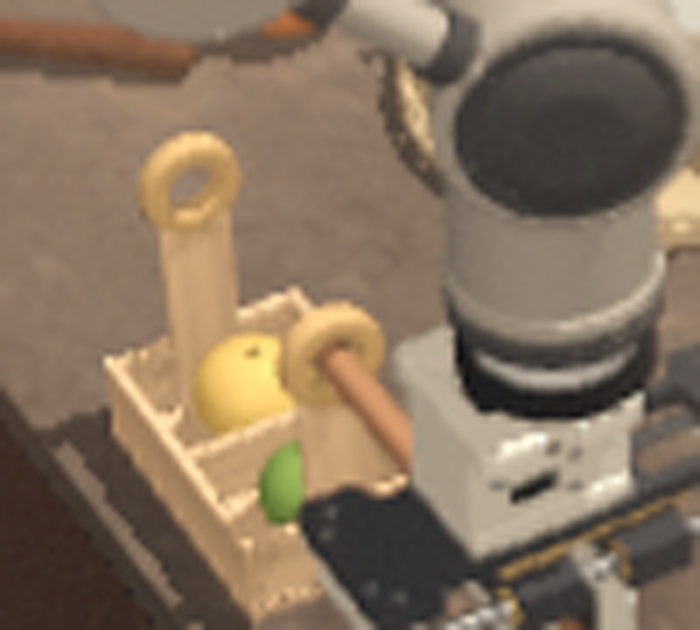

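Call:
{"name": "carry_out", "arguments": {"moves": [0.03,-0.002,0,0,0,0,0,0.06,-0.002,0,0,0,0,0,0.1,-0.002,0,0,0,0,0,0.14,-0.002,0,0,0,0,0,0.18,-0.002,0,0,0,0,0,0.21,-0.002,0,0,0,0,0,0.235,-0.002,0,0,0,0,0,0.235,-0.002,0,0,0,0,0]}}

```text
time: 7.7
tool_pos: [441.1, -6.8, 128.1]
tcp_rot: [3.141, 0.001, 1.554]
contact_force: [-0.7, -0.5, -0.3]
grip_width: 15.0
```

```bash
python3 - <<'E'
from h import *
np.set_printoptions(precision=4,suppress=True)
for n in("side","top"):
    cv2.imwrite(f"pics/{n}5.png",capture(n)[:,:,::-1])
crop("pics/top5.png","pics/top5a.png",240,250,340,310,8)
crop("pics/side5.png","pics/side5a.png",220,180,320,270,7)
plan([440,-2,128],1.553)
E
```

```text
full [ 0.0149 -0.0035  0.0003] [ 0.0022  0.0019 -0.0003] dist 6.113273901095944 deg 0.0868455638935252 yaw [3.1405 0.001  1.5529] p [441.3055  -7.971  128.1212] t 7.8 F [-0.2201  0.0011 -0.9167] g 15.062591028274499
```

View pics/top5a.png

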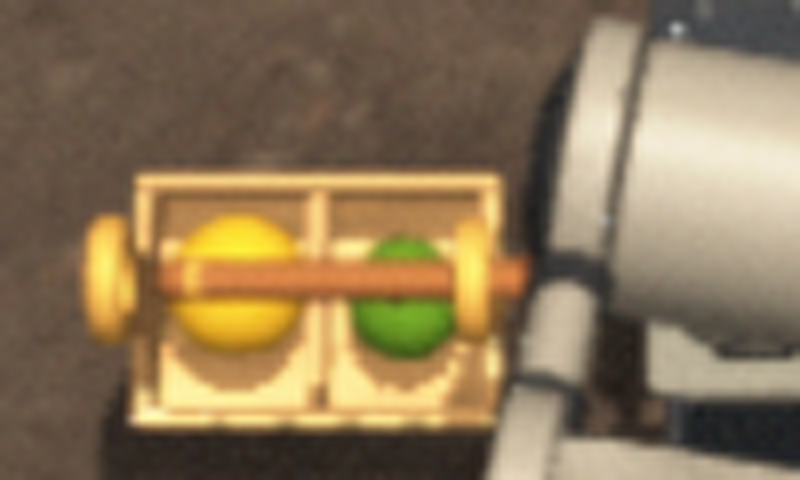

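View pics/side5a.png

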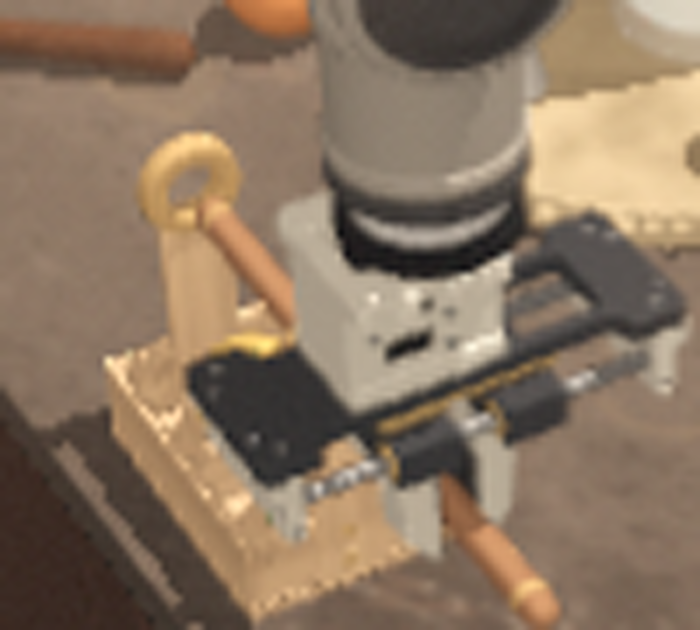

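```bash
python3 - <<'E'
from h import *
np.set_printoptions(precision=1,suppress=True)
c=lambda u,v:((u+.5)/7-.5+220,(v+.5)/7-.5+180)
a=lambda u,v:((u+.5)/8-.5+240,(v+.5)/8-.5+250)
def tri(s,t):
    o1,v1=ray("side",[s]);o2,v2=ray("top",[t]);v1=v1[0]/np.linalg.norm(v1);v2=v2[0]/np.linalg.norm(v2)
    k=np.linalg.lstsq(np.c_[v1,-v2],o2-o1,rcond=None)[0]; print(o1+k[0]*v1,o2+k[1]*v2)
tri(c(203,200),a(160,276)); tri(c(215,213),a(190,277))
k=proj("side",[[446.5,217,130],[446,217,133],[446,203,130]]); print((k-[220,180]+.5)*7-.5)
E
```

```text
[443.6 217.3 133.7] [446.9 216.  133.8]
[443.7 205.5 134.2] [446.2 204.5 134.3]
[[209.7 204.5]
 [208.1 199.7]
 [223.1 221.6]]
```

Call:
{"name": "carry_out", "arguments": {"moves": [0,0.001,0.003,0,0,0,0,0.02,0.001,0.003,0,0,0,0,0.04,0.001,0.003,0,0,0,0,0.06,0.001,0.003,0,0,0,0,0.08,0.001,0.003,0,0,0,0,0.1,0.001,0.003,0,0,0,0,0.12,0.001,0.003,0,0,0,0,0.12,0.001,0.003,0,0,0,0]}}

```text
time: 8.6
tool_pos: [442.5, 41.1, 126.9]
tcp_rot: [3.14, 0.001, 1.554]
contact_force: [-1.0, 0.0, -1.4]
grip_width: 15.1
```

```bash
python3 - <<'E'
from h import *
np.set_printoptions(precision=4,suppress=True)
for n in("side","top"):
    cv2.imwrite(f"pics/{n}6.png",capture(n)[:,:,::-1])
crop("pics/top6.png","pics/top6a.png",230,250,330,310,8)
crop("pics/side6.png","pics/side6a.png",220,170,320,260,7)
plan([440,60,128],1.553)
E
```

```text
full [ 0.0493 -0.0073 -0.0029] [0.0022 0.0021 0.0013] dist 19.961107749895234 deg 0.10042486872087404 yaw [3.1404 0.0011 1.5537] p [442.5779  40.2379 126.8768] t 8.7 F [ 1.0766 -0.4731 -0.9758] g 15.215043958712544
```

View pics/top6a.png

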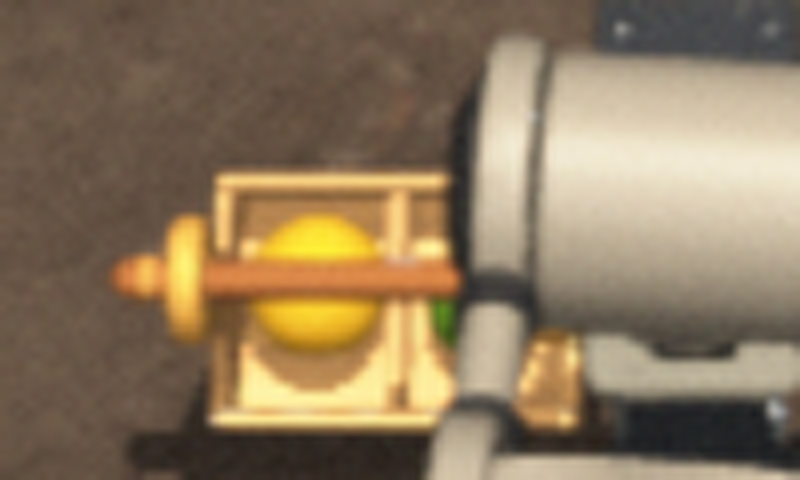

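View pics/side6a.png

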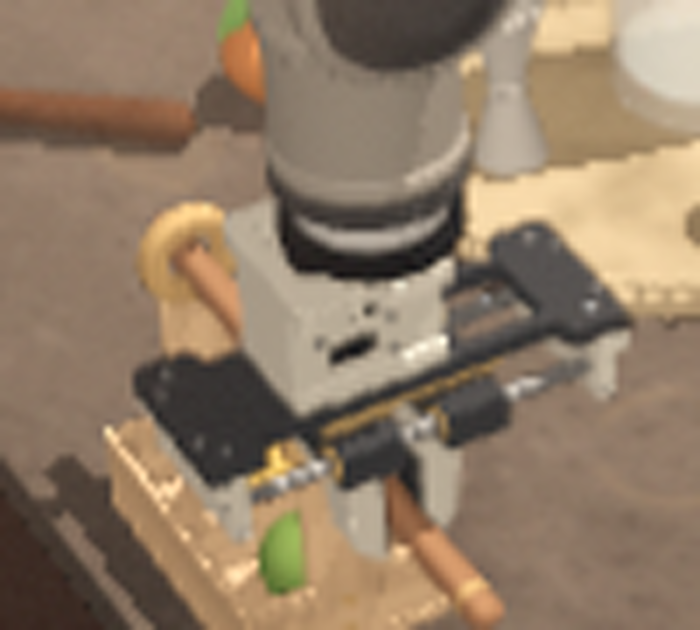

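Call:
{"name": "carry_out", "arguments": {"moves": [0.015,0,0,0,0,0,0,0.03,0,0,0,0,0,0,0.045,0,0,0,0,0,0,0.045,0,0,0,0,0,0,0.045,0,0.003,0,0,0,0,0.045,0,0.006,0,0,0,0,0.045,0,0.007,0,0,0,0,0.045,0,0.007,0,0,0,0]}}

```text
time: 9.5
tool_pos: [442.9, 58.1, 124.0]
tcp_rot: [3.141, 0.001, 1.553]
contact_force: [0.2, -0.2, -0.2]
grip_width: 14.9
```

Call:
{"name": "carry_out", "arguments": {"moves": [0,0,0,0,0,0,0.3,0,0,0,0,0,0,0.4,0,0,0,0,0,0,0.6,0,0,0,0,0,0,0.8,0,0,0,0,0,0,1,0,0,0,0,0,0,1,0,0,0,0,0,0,1,0,0,0,0,0,0,1]}}

```text
time: 10.3
tool_pos: [442.8, 58.1, 123.9]
tcp_rot: [3.141, 0.001, 1.553]
contact_force: [-0.2, 0.1, -0.5]
grip_width: 74.3
```

Call:
{"name": "carry_out", "arguments": {"moves": [0,0,-0.02,0,0,0,1,0,0,-0.05,0,0,0,1,0,0,-0.09,0,0,0,1,0,0,-0.13,0,0,0,1,0,0,-0.17,0,0,0,1,0,0,-0.19,0,0,0,1,0,0,-0.2,0,0,0,1,0,0,-0.2,0,0,0,1]}}

```text
time: 11.1
tool_pos: [442.8, 58.2, 204.2]
tcp_rot: [3.14, 0.001, 1.553]
contact_force: [0.7, 0.1, 1.5]
grip_width: 91.5
```

```bash
python3 - <<'E'
from h import *
np.set_printoptions(precision=4,suppress=True)
for n in("side","top"):
    cv2.imwrite(f"pics/{n}7.png",capture(n)[:,:,::-1])
crop("pics/top7.png","pics/top7a.png",230,250,330,310,8)
crop("pics/side7.png","pics/side7a.png",220,170,340,290,5)
plan([446,166,203],1.553)
E
```

```text
full [0.2696 0.0043 0.0008] [-0.0003  0.0021  0.0008] dist 107.84846513338798 deg 0.06917888730392677 yaw [-3.1414  0.0011  1.5534] p [442.4034  58.2123 203.4221] t 11.2 F [1.3888 0.339  0.8558] g 91.78278279189873
```

View pics/top7a.png

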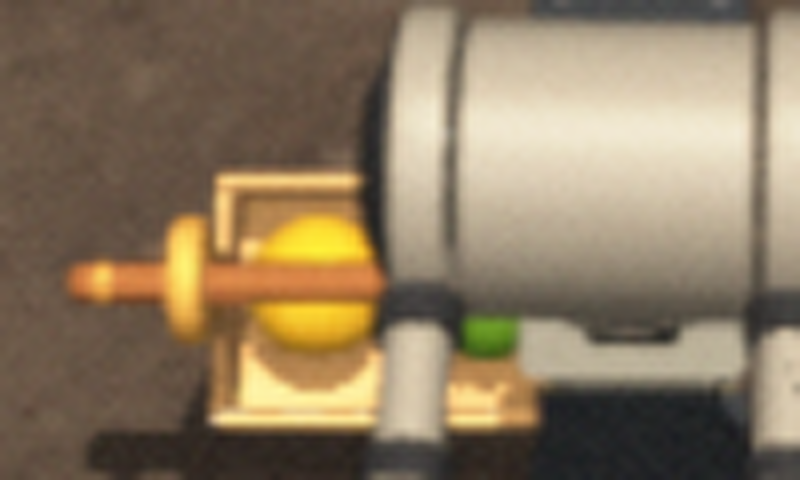

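View pics/side7a.png

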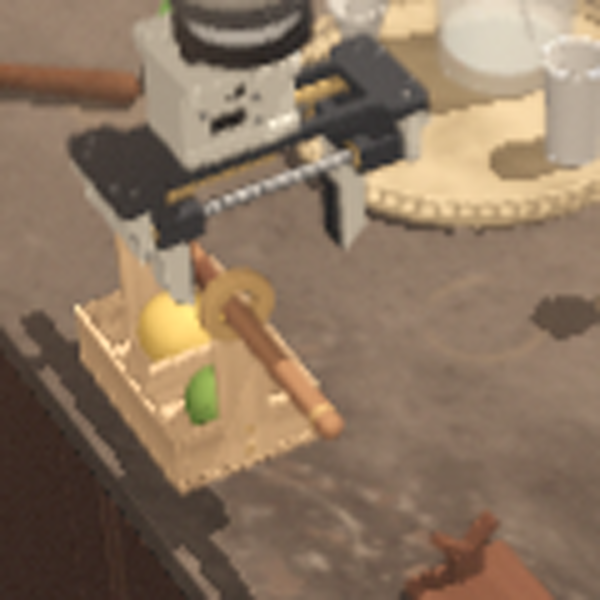

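Call:
{"name": "carry_out", "arguments": {"moves": [0.04,0.001,0,0,0,0,1,0.08,0.001,0,0,0,0,1,0.13,0.002,0,0,0,0,1,0.18,0.003,0,0,0,0,1,0.22,0.004,0,0,0,0,1,0.25,0.004,0,0,0,0,1,0.27,0.004,0,0,0.002,0,1,0.27,0.004,0,0,0.002,0,1]}}

```text
time: 12.0
tool_pos: [445.7, 166.7, 202.9]
tcp_rot: [-3.141, 0.0, 1.554]
contact_force: [0.1, -0.5, 0.6]
grip_width: 91.9
```

```bash
python3 - <<'E'
from h import *
np.set_printoptions(precision=4,suppress=True)
for n in("side","top"):
    cv2.imwrite(f"pics/{n}8.png",capture(n)[:,:,::-1])
crop("pics/top8.png","pics/top8a.png",230,250,330,310,8)
crop("pics/side8.png","pics/side8a.png",220,170,340,290,5)
plan([445.5,166,123.5],1.553)
E
```

```text
full [ 0.0005 -0.0006  0.199 ] [-0.0012  0.0009  0.0011] dist 79.59013717003562 deg 0.05583205026349252 yaw [-3.1409  0.0005  1.5536] p [445.7812 165.8368 203.0895] t 12.1 F [ 0.2139 -0.049  -0.8288] g 91.7906129639197
```

View pics/top8a.png

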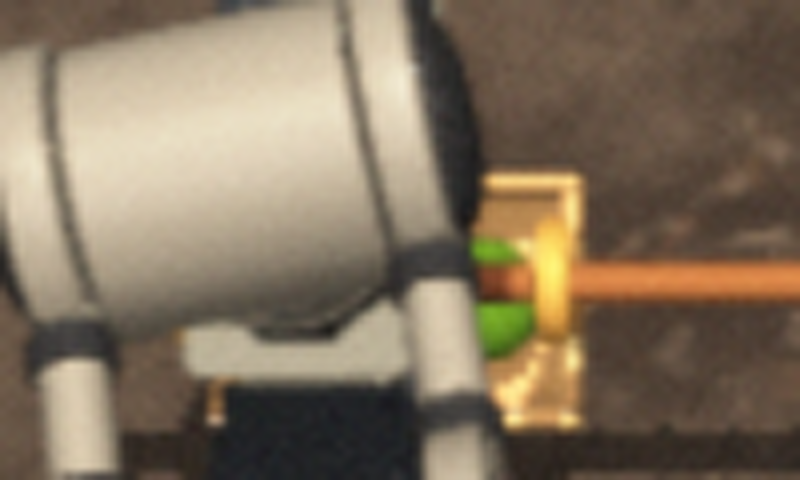

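View pics/side8a.png

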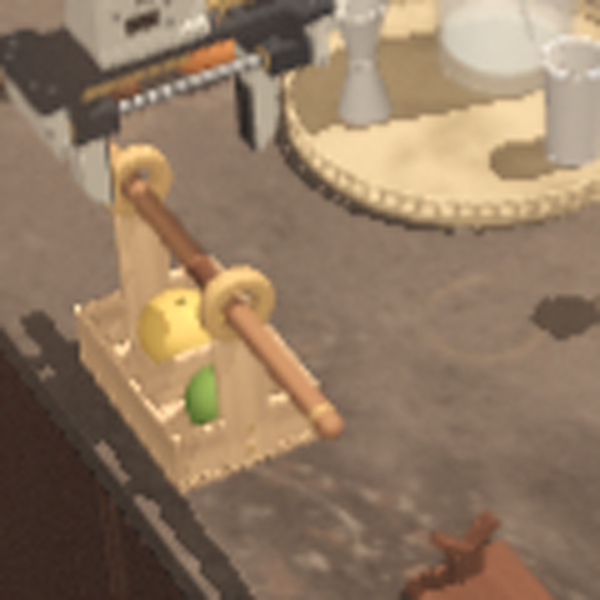

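Call:
{"name": "carry_out", "arguments": {"moves": [0,-0.001,0.03,0,0,0,1,0,-0.001,0.06,0,0,0,1,0,-0.001,0.09,0,0,0,1,0,-0.001,0.12,0,0,0,1,0,-0.001,0.15,0,0,0,1,0,-0.001,0.18,0,0,0,1,0,-0.001,0.198,0,0,0,1,0,-0.001,0.198,0,0,0,1]}}

```text
time: 12.9
tool_pos: [444.9, 165.2, 123.2]
tcp_rot: [-3.139, 0.001, 1.553]
contact_force: [0.4, -0.3, -0.2]
grip_width: 91.6
```

Call:
{"name": "carry_out", "arguments": {"moves": [0,0,0,0,0,0,0.8,0,0,0,0,0,0,0.7,0,0,0,0,0,0,0.6,0,0,0,0,0,0,0.5,0,0,0,0,0,0,0.4,0,0,0,0,0,0,0.3,0,0,0,0,0,0,0.25,0,0,0,0,0,0,0.2]}}

```text
time: 13.7
tool_pos: [444.9, 165.2, 123.2]
tcp_rot: [-3.139, 0.001, 1.553]
contact_force: [0.4, -0.6, 0.1]
grip_width: 32.1
```

Call:
{"name": "carry_out", "arguments": {"moves": [0,0,0,0,0,0,0.1,0,0,0,0,0,0,0,0,0,0,0,0,0,0,0,0,0,0,0,0,0,0,0,0,0,0,0,0,0,0,0,0,0,0,0,0,0,0,0,0,0,0,0,0,0,0,0,0,0]}}

```text
time: 14.5
tool_pos: [444.8, 165.2, 123.1]
tcp_rot: [-3.139, 0.001, 1.553]
contact_force: [-1.3, 0.7, 1.5]
grip_width: 15.0
```

Call:
{"name": "carry_out", "arguments": {"moves": [0,0,-0.005,0,0,0,0,0,0,-0.01,0,0,0,0,0,0,-0.015,0,0,0,0,0,0,-0.02,0,0,0,0,0,0,-0.025,0,0,0,0,0,0,-0.03,0,0,0,0,0,0,-0.04,0,0,0,0,0,0,-0.05,0,0,0,0]}}

```text
time: 15.3
tool_pos: [444.3, 165.1, 142.9]
tcp_rot: [-3.137, 0.001, 1.553]
contact_force: [-0.0, -0.7, -7.3]
grip_width: 14.8
```

```bash
python3 - <<'E'
from h import *
np.set_printoptions(precision=4,suppress=True)
for n in("side","top"):
    cv2.imwrite(f"pics/{n}9.png",capture(n)[:,:,::-1])
crop("pics/side9.png","pics/side9a.png",220,170,340,290,5)
print(get_obs())
E
```

```text
{'time': 15.4, 'joint_positions': array([ 0.1942,  0.3652,  1.8001, -0.0004,  0.9786,  0.2124]), 'dq': array([ 0.    ,  0.0057,  0.0068,  0.0005, -0.0126, -0.001 ]), 'tau': array([ -0.0096, -43.4638, -22.1482,   0.0204,   0.1843,  -0.0014]), 'tool_pos': array([444.9616, 165.2972, 143.4886]), 'tcp_rot': array([-3.1394,  0.0008,  1.5529]), 'contact_force': array([ 0.5385,  0.1409, -7.8308]), 'moment': array([ 0.0397, -0.1164,  0.0151]), 'grip_width': 14.750850771556385}
```

View pics/side9a.png

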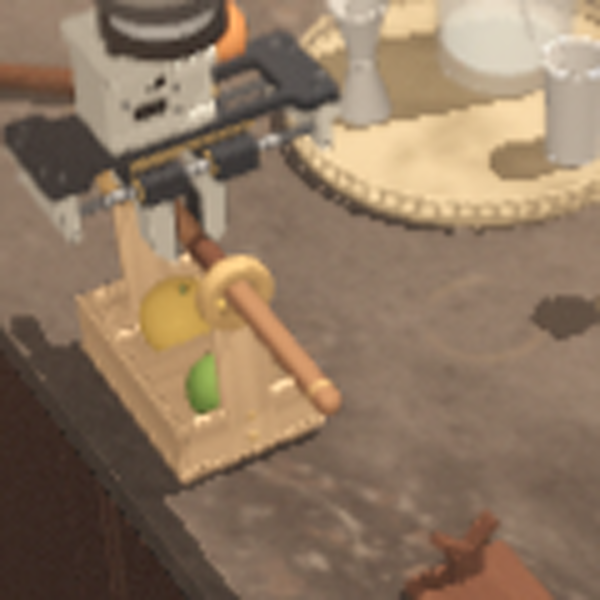

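Call:
{"name": "carry_out", "arguments": {"moves": [0,0,-0.01,0,0,0,0,0,0,-0.025,0,0,0,0,0,0,-0.045,0,0,0,0,0,0,-0.065,0,0,0,0,0,0,-0.085,0,0,0,0,0,0,-0.1,0,0,0,0,0,0,-0.11,0,0,0,0,0,0,-0.115,0,0,0,0]}}

```text
time: 16.2
tool_pos: [445.2, 165.4, 190.0]
tcp_rot: [-3.14, 0.001, 1.553]
contact_force: [0.6, -0.3, -8.1]
grip_width: 14.7
```

Call:
{"name": "carry_out", "arguments": {"moves": [0,0,-0.01,0,0,0,0,0,0,-0.025,0,0,0,0,0,0,-0.04,0,0,0,0,0,0,-0.05,0,0,0,0,0,0,-0.058,0,0,0,0,0,0,-0.063,0,0,0,0,0,0,-0.065,0,0,0,0,0,0,-0.065,0,0,0,0]}}

```text
time: 17.0
tool_pos: [445.2, 165.4, 215.9]
tcp_rot: [-3.14, 0.001, 1.553]
contact_force: [-0.1, 0.7, -6.9]
grip_width: 15.0
```

Call:
{"name": "carry_out", "arguments": {"moves": [0,0,0,0,0,0,0,0,0,0,0,0,0,0,0,0,0,0,0,0,0,0,0,0,0,0,0,0,0,0,0,0,0,0,0,0,0,0,0,0,0,0,0,0,0,0,0,0,0,0,0,0,0,0,0,0]}}

```text
time: 17.8
tool_pos: [445.2, 165.4, 216.0]
tcp_rot: [-3.14, 0.001, 1.553]
contact_force: [0.5, 0.2, -7.1]
grip_width: 15.1
```

```bash
python3 - <<'E'
from h import *
np.set_printoptions(precision=4,suppress=True)
for n in("side","top"):
    cv2.imwrite(f"pics/{n}10.png",capture(n)[:,:,::-1])
crop("pics/side10.png","pics/side10a.png",210,150,330,270,5)
crop("pics/top10.png","pics/top10a.png",220,240,340,330,6)
print(get_obs())
E
```

```text
{'time': 17.9, 'joint_positions': array([ 0.1943,  0.278 ,  1.6988, -0.0004,  1.1666,  0.2124]), 'dq': array([ 0.0001,  0.0004, -0.0007,  0.0012,  0.0009, -0.0005]), 'tau': array([ -0.0002, -41.8403, -25.5489,   0.0597,   0.0202,   0.0001]), 'tool_pos': array([445.1858, 165.3695, 215.9405]), 'tcp_rot': array([-3.1399,  0.0007,  1.5529]), 'contact_force': array([-0.5355, -0.3354, -6.8965]), 'moment': array([-0.064 , -0.0493,  0.0299]), 'grip_width': 15.208731653849208}
```

View pics/side10a.png

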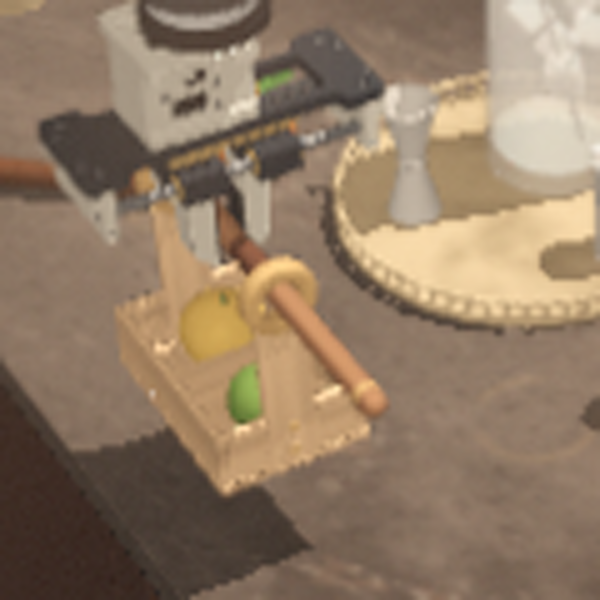

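View pics/top10a.png

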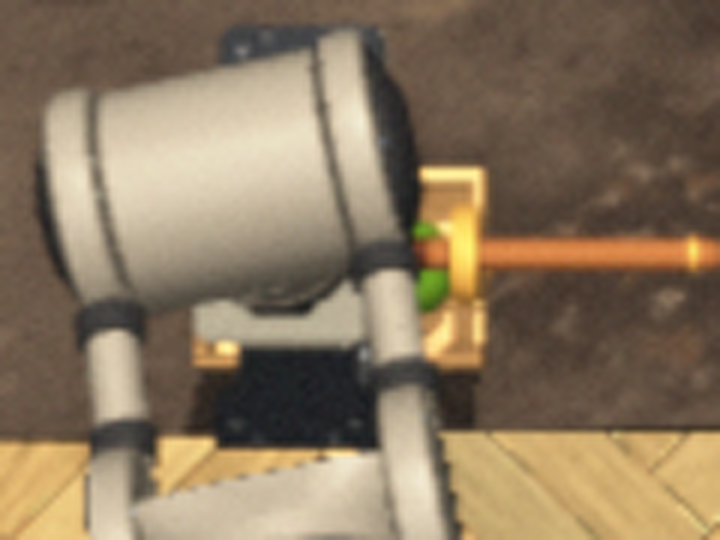

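```bash
python3 - <<'E'
from h import *
from scipy.spatial.transform import Rotation as R
i=cv2.resize(cv2.imread("pics/side10.png")[150:270,210:330],None,fx=6,fy=6,interpolation=cv2.INTER_CUBIC)
B=np.array([[x,y,z] for z in(0,45) for x,y in((-50,-73),(50,-73),(50,73),(-50,73))],float)
t=np.linspace(0,2*np.pi,40); ring=np.c_[24*np.cos(t),-75+0*t,130+24*np.sin(t)]
Rz=R.from_euler('z',-.018)
for z in (83,):
    f=lambda P:((proj("side",Rz.apply(P)+[445,166,z])-[210,150]+.5)*6).astype(int)
    q=f(B)
    for a,b in [(0,1),(1,2),(2,3),(3,0),(4,5),(5,6),(6,7),(7,4),(0,4),(1,5),(2,6),(3,7)]: cv2.line(i,q[a].tolist(),q[b].tolist(),(255,0,0),1)
    cv2.polylines(i,[f(ring)],True,(0,0,255),1)
cv2.imwrite("pics/ov.png",i[:600])
E
```

```text
(no output)
```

View pics/ov.png

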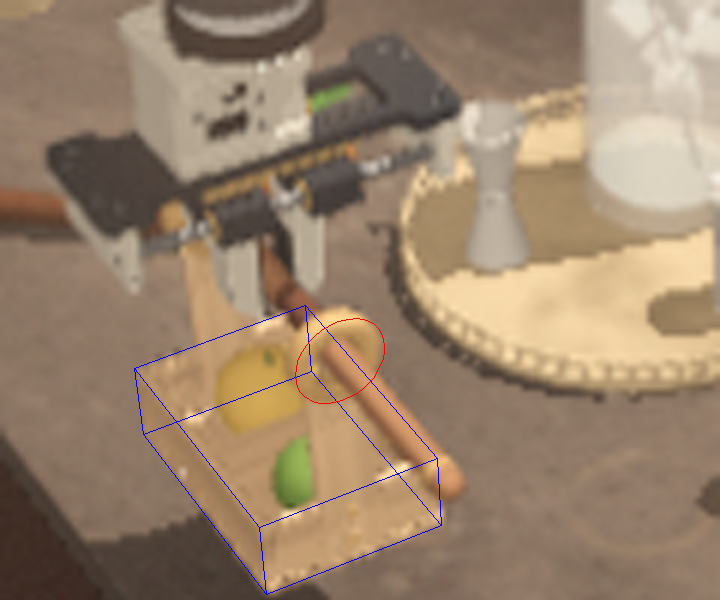

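The overlay of an upright caddy at 83 mm height fits the picture. I'll hold still and then compare frames.

Call:
{"name": "carry_out", "arguments": {"moves": [0,0,0,0,0,0,0,0,0,0,0,0,0,0,0,0,0,0,0,0,0,0,0,0,0,0,0,0,0,0,0,0,0,0,0,0,0,0,0,0,0,0,0,0,0,0,0,0,0,0,0,0,0,0,0,0]}}

```text
time: 18.7
tool_pos: [445.2, 165.4, 215.9]
tcp_rot: [-3.14, 0.001, 1.553]
contact_force: [-0.6, -0.8, -7.3]
grip_width: 15.1
```

Call:
{"name": "carry_out", "arguments": {"moves": [0,0,0,0,0,0,0,0,0,0,0,0,0,0,0,0,0,0,0,0,0,0,0,0,0,0,0,0,0,0,0,0,0,0,0,0,0,0,0,0,0,0,0,0,0,0,0,0,0,0,0,0,0,0,0,0]}}

```text
time: 19.5
tool_pos: [445.2, 165.4, 215.9]
tcp_rot: [-3.14, 0.001, 1.553]
contact_force: [-0.4, 1.0, -7.4]
grip_width: 15.0
```

Call:
{"name": "carry_out", "arguments": {"moves": [0,0,0,0,0,0,0,0,0,0,0,0,0,0,0,0,0,0,0,0,0,0,0,0,0,0,0,0,0,0,0,0,0,0,0,0,0,0,0,0,0,0,0,0,0,0,0,0,0,0,0,0,0,0,0,0]}}

```text
time: 20.3
tool_pos: [445.2, 165.4, 215.9]
tcp_rot: [-3.14, 0.001, 1.553]
contact_force: [0.2, -0.5, -6.9]
grip_width: 14.9
```

```bash
python3 - <<'E'
from h import *
a=[capture("side") for _ in range(4)]
old=cv2.imread("pics/side10.png")[:,:,::-1]
s=np.s_[180:260,225:300]
f=lambda p,q:np.abs(p[s].astype(int)-q[s]).mean()
print(f(a[0],old),[f(a[0],x) for x in a[1:]])
o=get_obs();print(o['time'],o['tool_pos'],o['contact_force'],o['grip_width'])
cv2.imwrite("pics/side11.png",a[-1][:,:,::-1]); crop("pics/side11.png","pics/side11a.png",160,130,360,280,4)
E
```

```text
0.8790555555555556 [np.float64(0.8576666666666667), np.float64(0.8635555555555555), np.float64(0.8615555555555555)]
20.5 [445.15065721 165.37297208 215.92389898] [-0.85334067  0.2120268  -7.76840252] 15.008198417109856
```

View pics/side11a.png

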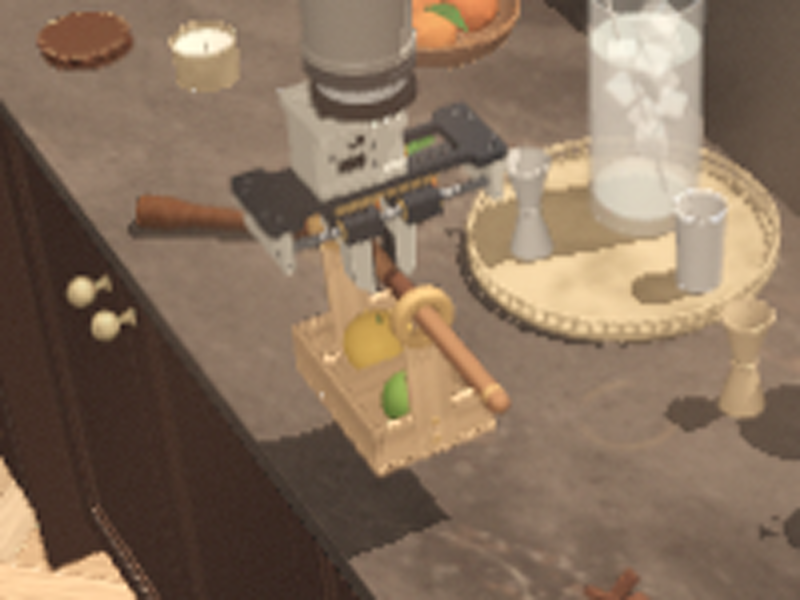

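The caddy hangs still on the rod, and the frame differences are only sensor noise. Lemon and lime are inside, so I'm handing in.

```bash
python3 -c "
from plant import *
print(close_job())"
```

```text
the job is handed in; nothing more can be done
None
```

The rod is through both brass eyes, and the job was handed in at about 20.5 s with the caddy still held up by the rod. No verdict was reported.

I took the rod off its rest about 70 mm from its middle. I pushed it through both eyes in stages, checking with the cameras, then set it down in the eyes. I regripped it midway between the eyes and lifted slowly.

**Last checks**
- **Rod:** it sticks out about 40 mm on the left and 115 mm on the right.
- **Height and level:** the caddy's underside is about 83 mm above the worktop. The box edges fit an upright caddy model in the side picture. The near eye sat about 1–2 pixels off, which I took as small and within level.
- **Stillness:** after the lift the arm held still for more than 3 s. Pictures 2.5 s apart differed only by camera noise.
- **Load:** the wrist carries a steady 7 N or so, and the fingers are 15 mm open on the 16 mm rod.
- **Other things:** lemon and lime are in the caddy. I took no measurement of the items to be left alone. The muddler and jigger looked in place in the last side view.

**Disagreement:** while aligning the rod, the side and top cameras differed by about 3 mm in x at its tip. That was within the 5 mm play in the eyes, and the rod went through with no force change above about 1 N.

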